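# Turn the sight glass to its pointer until it drops home

### The job

Push the bronze sight glass housing round in its seat by its side stub until its window faces the chrome pointer; the exact place lies up to ten degrees to either side of it, so feel for where the housing drops fully home and will turn no further. Do it gently: never push or press on it with more than 25 N, and do not lift it out of the seat or tip it. Leave the thumbwheels and the washer where they lie, and let go of the housing at the end.

Things in the scene. Friction and masses are not known exactly. Their poses are not given: they have to be found in the camera images.
- seat: fixed round grey base, 188 mm across, 12 mm high, with an aluminium collar (inner radius 61, outer 68 mm, top 20 mm above the bench) in which the housing can be turned either way without limit. Origin: centre of the underside, on the axis of turning; z up; +x points from the axis to the chrome pointer. The floor of the collar is a plate with three 12 mm register holes, hidden under the housing
- seat_floor (a point): centre of the floor inside the collar, 12 mm above the seat's origin. The housing rides here on three 8 mm studs, 4 mm long. At one angle only, they fall into the holes under its own weight: it drops 4 mm and the stub then comes up hard. This angle, unseen and different each time, lies within 10 degrees either way of the housing's +x matching the seat's +x; the catch is about 3 degrees wide
- pointer_tip (a point): tip of the chrome pointer's flat blade, on the collar 62 mm from the axis, 21.5 mm above the bench. The blade (top 23 mm above the bench) runs out to a round chrome hub, 26 mm across, 105 mm from the axis, top 22 mm above the bench, on a tongue of the base that ends 125 mm from the axis
- housing: loose bronze sight glass housing, 0.65 to 0.95 kg, in the collar with 1 mm play. Flange 120 mm across, 8 thick; barrel 90 mm across, top 55 mm above the origin (too wide to grasp). Origin: centre of the flange's underside, 16 mm above the bench when riding, 12 when home; z up; +x out through the window, side stub along -x. A few newtons at the stub turn it; it stays where it is left
- window (a point): centre of the housing's round window, 38 mm across its rim, 53 mm out from the axis along the housing's +x and 31 mm above the housing's origin
- stub_end (a point): centre of the end face of the housing's side stub, a round level pipe 16 mm thick, from the barrel out to 95 mm from the axis along the housing's -x, its centre line 22 mm above the housing's origin. It overhangs the collar; fingertips beside it may go down to 26 mm above the bench and still clear everything on the seat
- wheel0: bystander: loose brass knurled thumbwheel, 34 mm across, 18 mm high, lying flat on the bench; origin: centre of its underside
- wheel1: bystander: loose brass knurled thumbwheel, 34 mm across, 18 mm high, lying flat on the bench; origin: centre of its underside
- wheel2: bystander: loose brass knurled thumbwheel, 34 mm across, 18 mm high, lying flat on the bench; origin: centre of its underside
- washer: bystander: loose red fibre washer, 48 mm across, 22 mm hole, 4 mm thick, lying flat on the bench; origin: centre of its underside
- tray: fixed bystander: shallow tin tray, 170 x 130 x 24 mm, origin at the centre of its underside; an angled tin chute, up to 0.17 m above the bench, rises on its +y side to 0.25 m from the origin
Not all that is in view belongs to the job. Of the things like the housing, leave any that is black, pink or turquoise; of the rest the larger one is meant.

How it is judged:
By the outcome, as a careful person would: the job done as asked, in the order asked, and still so for the second after the job is handed in, with the robot touching nothing.
It also fails if it takes over 58 s, if anything falls off the work surface, if the arm or the gripper's body presses on something with over 40 N, if the wrist force passes 120 N, or if a joint passes its speed limit or range.

### The arm

A 7-joint arm with a two-finger parallel gripper is mounted at the origin on the work surface. World frame = base frame: x ahead of the robot, y to its left, z up, the work surface at z = 0. Lengths are in m, angles in rad, forces in N, time in s.
With the tool pointing down it reaches from about 0.425 to 0.875 m from the base axis. Payload 4.7 kg.
Tool frame: the origin (TCP) lies between the finger pads; the fingertips stand ahead of it and the grasp point (between the pads) lies 6 mm ahead of it (arm.tip_extent is the z of the fingertips in the tool frame, in m); z points along the fingers, y is the line along which they close (so a half turn about z gives the same grasp; the last joint's range is limited). The gripper opens to 85 mm and grips with 20 to 120 N. Pads are 22 mm wide; open, the fingers measure 114 mm over their backs; the gripper's body (76 mm by 85 mm) begins 54 mm behind the grasp point. The pads swing forward as they close: fully open they stand 13 mm farther back than shut.
Start: joints at [0.014, 0.321, -0.07, 1.45, 0.023, 1.371, -0.057], TCP at [0.65, -0, 0.228] pointing down, gripper open.
Joint ranges: [-2.86, 2.86], [-0.3, 2.09], [-1.38, 1.24], [0.06, 2.45], [-1.56, 4.7], [0.09, 2.05], [-2.69, 2.69]. Speed limits (rad/s): [2.57, 2.57, 3.14, 3.14, 3.14, 3.14, 3.14].

### API

Orientations are given as a rotation vector (axis times angle).
In Python, from workcell import sensors, camera, ticket, outline_of, mark_of, arm gives the robot as it stands.
- The arm moves only by the tool arm_command, never from a script. Its arguments are lists of equal length, an entry for each row: "translation": the shift along the tool's x, y, z as a fraction of full scale, a list of three; "dr": the turn, a rotation vector about the tool's x, y, z as a fraction of full scale, a list of three; "claw": the gripper command: -1 is fully open, 1 is shut, values between are in proportion. In form: {"translation": [[dx, dy, dz], ...], "dr": [[ax, ay, az], ...], "claw": [claw, ...]}. A call has 1 to 8 rows; each row shifts and turns the commanded pose from where the row before left it, along the tool's axes as they then stand; what a row does not reach is not made up. Full scale, the value 1, is 0.5 m for a shift and 4 degrees for a turn. A row lasts 1/10 s, in which the tool goes at most 50 mm and 8.59 degrees, less where a joint would pass 70% of its speed; a pose out of reach is approached as far as the arm can. A call with a number of a shift or a turn outside -1 to 1 is refused whole. A call with a gripper value outside its range is refused whole. The fingers move at their own pace and stop on an object; "squeeze" is the grip in N (left out, the last holds). Time passes only in rows, so rows that do not move let the fingers close. It gives the time, the measured TCP pose, the force, the opening and the grip force at its end, in the units of the state.
- sensors.get_obs(): the state, without advancing time (a new reading comes with each control period).
- camera(name): name is "scene" or "side" or "wrist"; returns a dict with "image" (420x560x3 uint8, red, green, blue), "fx", "fy", "cx", "cy" (pixels), "D" ([k1, k2, p1, p2, k3] as OpenCV has them; the pictures are not rectified), "T" (4x4, takes a point from camera to world coordinates). Camera axes: x right, y down, z forward; pixel columns grow to the right and rows downward; lengths in m; the calibration is good to about 2 mm. A picture is of the moment at which its call begins. There is no depth.
- ticket.sign_off(): hands the job in; it is judged then, once.
Trained networks look in the newest picture that a camera, given by its name, has taken for a name from the list of things; names that differ only in an ending like _2 or _b are one class to them, and where a whole thing is asked for, a point or a joint stands for the part that bears it (a point fixed in the world has none). Each returns a list of dicts, best first, with "p" (0 to 1); they miss things now and then, are a little off and sometimes report something else, mostly with a low value. They report only what shows in the picture. A call takes as long as a camera call. They do not tell look-alikes from the thing itself.
- outline_of(camera, target): "mask" (420x560 bool, what is visible of it).
- mark_of(camera, target): "at" ([x, y, z] in m, in world coordinates, good to about 4 mm: a listed point, or the origin of a listed thing).
The state is a dict: "time_s": time; "joint_pos": joint angles; "qvel": joint speeds; "joint_torque": joint torques, N m; "position": TCP position; "ee_rot": TCP orientation; "contact_force": force on the tool from outside, world axes, zero at the start; "moment": the same for the moment, N m; "gripper_width": finger opening in m; "gripper_force": force on a finger pad.
Only numpy, scipy, OpenCV 4.12 (cv2) and the standard library are available. Lean on these libraries where they do the work, as an engineer would, in place of code of your own. Each camera call takes 0.05 s, during which the arm holds its last target. There are 200 camera calls.

## Working session

There is one attempt and no reset: what is moved stays moved. The work goes in short steps, Python scripts to look and compute and a tool call to move; the robot and the scene stay as the last step left them, time stands still between calls to the robot, and variables do not carry over. Pictures are saved under pics/ and viewed, at most 10 in all, crops included, and the job is handed in when it is done.

Besides the shell and the picture viewer there is one more tool, called after ">>>" as a command line: name --argument value ..., lists and objects as JSON in quotes. arm_command: Moves the arm, as the interface text tells. Shift numbers are shares of 0.5 m and turn numbers shares of 4 degrees, none past 1 either way. Its arguments: {"type":"object","properties":{"translation":{"type":"array","items":{"type":"array","items":{"type":"number","minimum":-1,"maximum":1}}},"dr":{"type":"array","items":{"type":"array","items":{"type":"number","minimum":-1,"maximum":1}}},"claw":{"type":"array","items":{"type":"number"}},"squeeze":{"type":"number"}},"required":["translation","dr","claw"]}

```bash
mkdir -p pics
python3 - <<'E'
from workcell import sensors,camera,mark_of,arm
import cv2,numpy as np
o=sensors.get_obs();print({k:np.round(v,3) for k,v in o.items()},arm.tip_extent)
ims=[]
for c in ["scene","side"]:
    im=camera(c);ims.append(im["image"]);print(c,np.round(im["T"],3).tolist(),im["fx"],np.round(im["D"],3))
    for t in ["housing","window","stub_end","seat","pointer_tip","wheel0","washer","tray"]:
        print(t,[(round(d["p"],2),np.round(d["at"],3).tolist()) for d in mark_of(c,t)])
    cv2.imwrite(f"pics/{c}0.png",im["image"][...,::-1])
E
```

```text
{'time_s': np.float64(0.0), 'joint_pos': array([ 0.014,  0.322, -0.07 ,  1.452,  0.023,  1.371, -0.057]), 'qvel': array([-0.   ,  0.001,  0.   ,  0.   , -0.   ,  0.   ,  0.001]), 'joint_torque': array([-1.0000e-03, -4.9358e+01, -3.8300e-01, -3.1433e+01,  1.3000e-02,
        1.1000e-02,  0.0000e+00]), 'position': array([ 0.649, -0.   ,  0.227]), 'ee_rot': array([-2.220e+00, -2.221e+00,  2.000e-03]), 'contact_force': array([ 0.142, -0.443,  0.081]), 'moment': array([-0.042, -0.014,  0.01 ]), 'gripper_force': np.float64(0.0), 'gripper_width': np.float64(0.085)} 0.025
scene [[0.489, 0.71, -0.507, 1.19], [0.872, -0.394, 0.289, -0.223], [0.005, -0.584, -0.812, 1.025], [0.0, 0.0, 0.0, 1.0]] 543.2168445677162 [0.037 0.    0.    0.    0.   ]
housing [(0.87, [0.358, 0.038, 0.001]), (0.73, [0.688, -0.254, 0.006]), (0.66, [0.405, -0.238, 0.003]), (0.63, [0.548, 0.258, 0.002]), (0.57, [0.61, -0.015, 0.016])]
window [(0.94, [0.33, 0.012, 0.022]), (0.78, [0.432, -0.187, 0.039]), (0.7, [0.497, 0.272, 0.032]), (0.64, [0.549, -0.017, 0.046]), (0.57, [0.694, -0.291, 0.027])]
stub_end [(0.89, [0.698, -0
[... 633 characters left out ...]
-0.24, 0.002]), (0.77, [0.689, -0.252, 0.003]), (0.61, [0.359, 0.038, 0.008]), (0.58, [0.603, -0.014, 0.017])]
window [(0.88, [0.496, 0.268, 0.035]), (0.76, [0.551, -0.014, 0.045]), (0.76, [0.427, -0.191, 0.035]), (0.61, [0.332, 0.008, 0.03])]
stub_end [(0.98, [0.641, 0.236, 0.023]), (0.94, [0.684, -0.181, 0.018]), (0.83, [0.695, -0.012, 0.04]), (0.6, [0.362, -0.323, 0.028]), (0.57, [0.41, 0.091, 0.021])]
seat [(0.78, [0.602, -0.012, 0.0])]
pointer_tip [(0.56, [0.64, -0.066, 0.019])]
wheel0 [(0.46, [0.764, 0.099, 0.001]), (0.45, [0.795, -0.047, -0.003]), (0.44, [0.435, -0.108, -0.003])]
washer [(0.51, [0.55, -0.184, -0.0]), (0.25, [0.796, -0.045, -0.0])]
tray [(0.86, [0.509, 0.477, -0.002])]
```

View pics/scene0.png

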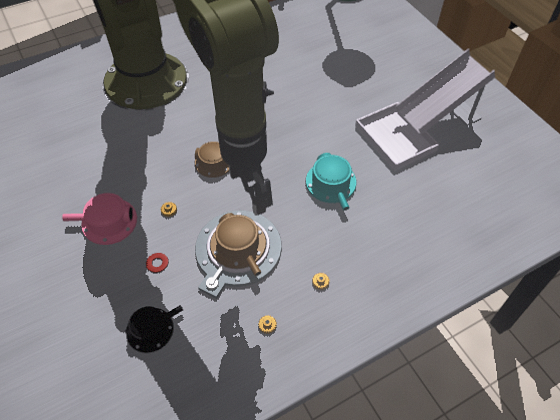

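View pics/side0.png

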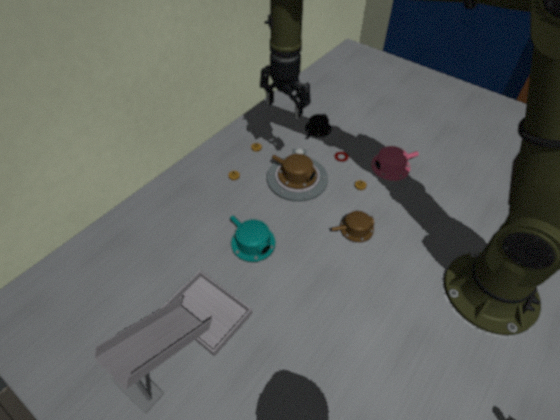

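Candidates in the scene picture are pink (108,215), black (150,328), turquoise (332,178), a small bronze one (212,157), and a larger bronze one in the seat (238,240). The larger bronze one fits: the first three colours are excluded, and it is the bigger of the two bronze ones. The chrome hub is at about (212,283), the washer at (157,262), and the wheels at (168,209), (320,281) and (267,324). I'll confirm with a crop and refine the geometry.

Run:
```python
from workcell import sensors,camera,mark_of,outline_of
import cv2,numpy as np
def unproj(c,uv,z):
    K=np.array([[c["fx"],0,c["cx"]],[0,c["fy"],c["cy"]],[0,0,1]])
    n=cv2.undistortPoints(np.array([[uv]],float),K,np.array(c["D"],float))[0,0]
    T=np.array(c["T"]);d=T[:3,:3]@[n[0],n[1],1];return T[:3,3]+d*(z-T[2,3])/d[2]
c=camera("scene")
print("hub",unproj(c,(212,283),.022))
for n in ["scene","side","wrist"]:
    w=camera(n)
    for t in ["housing","seat_floor","window","stub_end","seat","pointer_tip"]:
        print(n,t,[(round(d["p"],2),np.round(d["at"],3).tolist()) for d in mark_of(n,t) if np.hypot(d["at"][0]-.6,d["at"][1]+.013)<.12])
a=cv2.resize(c["image"][130:350,130:370],None,fx=2.4,fy=2.4,interpolation=cv2.INTER_CUBIC)
cv2.imwrite("pics/crop1.png",a[...,::-1]); cv2.imwrite("pics/wrist1.png",w["image"][...,::-1])
```

```text
hub [ 0.66734902 -0.10383829  0.022     ]
scene housing [(0.55, [0.609, -0.015, 0.015])]
scene seat_floor []
scene window [(0.81, [0.549, -0.013, 0.047])]
scene stub_end [(0.91, [0.699, -0.014, 0.039]), (0.22, [0.637, -0.064, 0.02])]
scene seat []
scene pointer_tip []
side housing [(0.77, [0.606, -0.013, 0.017])]
side seat_floor []
side window [(0.84, [0.553, -0.017, 0.041])]
side stub_end [(0.72, [0.698, -0.015, 0.041])]
side seat [(0.69, [0.606, -0.012, -0.001]), (0.22, [0.696, -0.014, 0.041])]
side pointer_tip [(0.85, [0.64, -0.064, 0.019])]
wrist housing [(0.87, [0.603, -0.018, 0.016])]
wrist seat_floor []
wrist window [(0.92, [0.55, -0.009, 0.046])]
wrist stub_end [(0.85, [0.699, -0.013, 0.041])]
wrist seat [(0.63, [0.645, -0.061, 0.025]), (0.22, [0.602, -0.019, 0.018])]
wrist pointer_tip [(0.57, [0.641, -0.063, 0.025])]
```

View pics/crop1.png

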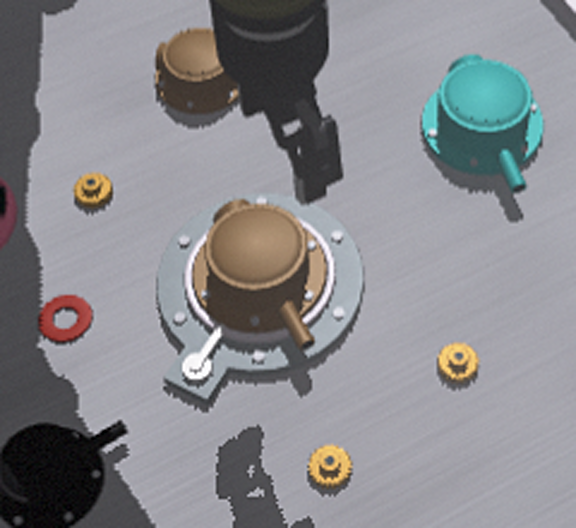

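View pics/wrist1.png

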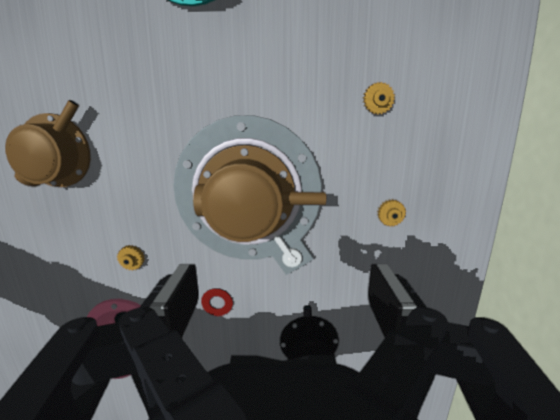

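Confirmed: the larger bronze housing is in the seat, with its stub towards +x (about 0°) and the pointer at about -56°, so the stub has to go about +124° CCW. I'll straddle the stub with part-closed fingers. First step is turning the tool 90°.

>>> arm_command --translation '[[0,0,0],[0,0,0],[0,0,0],[0,0,0],[0,0,0],[0,0,0],[0,0,0],[0,0,0]]' --dr '[[0,0,1],[0,0,1],[0,0,1],[0,0,1],[0,0,1],[0,0,1],[0,0,1],[0,0,1]]' --claw '[0.3,0.3,0.3,0.3,0.3,0.3,0.3,0.3]' --squeeze 20

```text
time_s: 2.8
position: [0.65, 0.0, 0.2282]
ee_rot: [2.75, 1.519, 0.0]
contact_force: [-0.4, -0.6, 0.8]
gripper_width: 0.0302
gripper_force: 0.0
```

>>> arm_command --translation '[[0,0,0],[0,0,0],[0,0,0],[0,0,0],[0,0,0],[0,0,0],[0,0,0],[0,0,0]]' --dr '[[0,0,1],[0,0,1],[0,0,1],[0,0,1],[0,0,1],[0,0,1],[0,0,1],[0,0,1]]' --claw '[0.3,0.3,0.3,0.3,0.3,0.3,0.3,0.3]'

```text
time_s: 3.6
position: [0.65, 0.0, 0.2282]
ee_rot: [3.062, 0.702, 0.0]
contact_force: [0.4, -1.2, 0.2]
gripper_width: 0.03
gripper_force: 0.0
```

>>> arm_command --translation '[[0,0,0],[0,0,0],[0,0,0],[0,0,0],[0,0,0],[0,0,0],[0,0,0],[0,0,0]]' --dr '[[0,0,1],[0,0,1],[0,0,1],[0,0,1],[0,0,1],[0,0,1],[0,0,0.5],[0,0,0]]' --claw '[0.3,0.3,0.3,0.3,0.3,0.3,0.3,0.3]'

```text
time_s: 4.4
position: [0.65, 0.0, 0.2283]
ee_rot: [3.141, 0.0, 0.0]
contact_force: [0.7, -0.7, -0.2]
gripper_width: 0.03
gripper_force: 0.0
```

Run:
```python
from workcell import sensors,arm,camera,mark_of
import numpy as np
from scipy.spatial.transform import Rotation as R
o=sensors.get_obs();print(o["time_s"],o["position"],R.from_rotvec(o["ee_rot"]).as_matrix().round(3).tolist(),o["joint_pos"].round(2) if hasattr(o["joint_pos"],'round') else o["joint_pos"],o["gripper_width"],arm.tip_extent,o["contact_force"])
camera("wrist")
for t in ["housing","stub_end","pointer_tip"]: print(t,[(round(d["p"],2),np.round(d["at"],3).tolist()) for d in mark_of("wrist",t)])
```

```text
4.4 [6.50022248e-01 7.52730308e-06 2.28255877e-01] [[1.0, 0.0, 0.0], [0.0, -1.0, -0.0], [0.0, 0.0, -1.0]] [-0.15  0.32  0.13  1.46 -0.04  1.37 -1.58] 0.03000102267736416 0.025 [ 0.66570775 -0.65067983 -0.21680637]
housing [(0.89, [0.6, -0.019, 0.017]), (0.87, [0.547, 0.251, 0.003]), (0.73, [0.354, 0.038, 0.0]), (0.68, [0.403, -0.234, 0.007])]
stub_end [(0.97, [0.681, -0.18, 0.019]), (0.95, [0.7, -0.014, 0.042]), (0.67, [0.641, 0.24, 0.029])]
pointer_tip [(0.73, [0.64, -0.064, 0.022])]
```

>>> arm_command --translation '[[0.038,0.014,0],[0.038,0.014,0],[0,0,0.06],[0,0,0.06],[0,0,0.06],[0,0,0.06],[0,0,0.04],[0,0,0]]' --dr '[[0,0,0],[0,0,0],[0,0,0],[0,0,0],[0,0,0],[0,0,0],[0,0,0],[0,0,0]]' --claw '[0.3,0.3,0.3,0.3,0.3,0.3,0.3,0.3]'

```text
time_s: 5.4
position: [0.6853, -0.0139, 0.0842]
ee_rot: [3.141, 0.001, -0.011]
contact_force: [0.6, 0.0, -0.1]
gripper_width: 0.0298
gripper_force: 0.0
```

>>> arm_command --translation '[[0,0,0.02],[0,0,0.02],[0,0,0.016],[0,0,0]]' --dr '[[0,0,0],[0,0,0],[0,0,0],[0,0,0]]' --claw '[0.3,0.3,0.3,0.3]'

```text
time_s: 5.8
position: [0.6873, -0.014, 0.0591]
ee_rot: [3.142, 0.0, -0.003]
contact_force: [-0.1, -0.6, -0.2]
gripper_width: 0.0302
gripper_force: 0.0
```

Run:
```python
from workcell import camera
import cv2,numpy as np
a=camera("scene")["image"];b=camera("side")["image"]
f=lambda i:cv2.resize(i,(400,400),interpolation=cv2.INTER_CUBIC)
cv2.imwrite("pics/st2.png",np.hstack([f(a[180:300,190:310]),f(b[110:210,240:340])])[...,::-1])
```

```text
(no output)
```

View pics/st2.png

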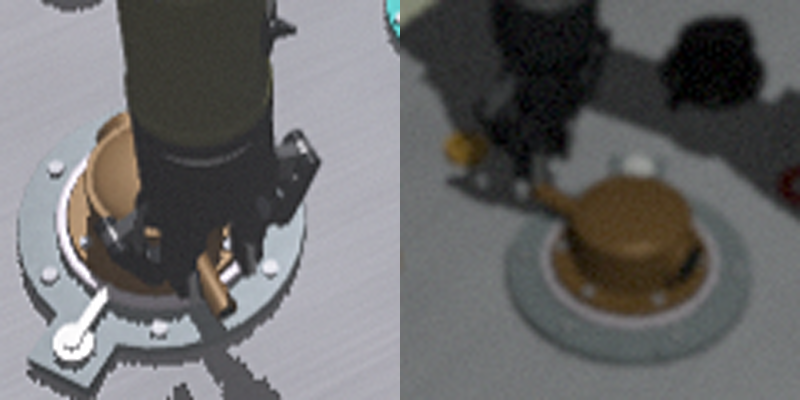

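The fingers straddle the stub and are clear of the collar and the pointer. Now I'll lower 3 mm and make contact slowly.

>>> arm_command --translation '[[0,0,0.006],[0,-0.004,0],[0,-0.004,0],[0,-0.003,0],[0,-0.003,0],[0,-0.002,0]]' --dr '[[0,0,0],[0,0,-0.35],[0,0,-0.35],[0,0,-0.25],[0,0,-0.25],[0,0,-0.2]]' --claw '[0.3,0.3,0.3,0.3,0.3,0.3]'

```text
time_s: 6.5
position: [0.6878, -0.0058, 0.0573]
ee_rot: [-3.138, -0.156, -0.0]
contact_force: [0.2, 0.6, -0.3]
gripper_width: 0.0298
gripper_force: 0.0
```

>>> arm_command --translation '[[-0.0001,-0.0043,0],[-0.0001,-0.0043,0],[-0.0001,-0.0043,0],[-0.0001,-0.0043,0]]' --dr '[[0,0,-0.375],[0,0,-0.375],[0,0,-0.375],[0,0,-0.375]]' --claw '[0.3,0.3,0.3,0.3]'

```text
time_s: 6.9
position: [0.6863, 0.0027, 0.0572]
ee_rot: [-3.125, -0.321, -0.0]
contact_force: [-0.2, -0.2, 0.0]
gripper_width: 0.0297
gripper_force: 0.0
```

>>> arm_command --translation '[[-0.0001,-0.0057,0],[-0.0001,-0.0057,0],[-0.0001,-0.0057,0],[-0.0001,-0.0057,0],[-0.0001,-0.0057,0],[-0.0001,-0.0057,0]]' --dr '[[0,0,-0.5],[0,0,-0.5],[0,0,-0.5],[0,0,-0.5],[0,0,-0.5],[0,0,-0.5]]' --claw '[0.3,0.3,0.3,0.3,0.3,0.3]'

```text
time_s: 7.5
position: [0.6811, 0.0189, 0.0573]
ee_rot: [3.074, 0.647, 0.0]
contact_force: [-0.2, -0.8, -0.0]
gripper_width: 0.0299
gripper_force: 0.0
```

Run:
```python
from workcell import camera,mark_of,sensors
import numpy as np
o=sensors.get_obs();print(o["position"],o["contact_force"],o["moment"])
for c in ["scene","side"]:
    camera(c)
    for t in ["stub_end","window","housing"]: print(c,t,[(round(d["p"],2),np.round(d["at"],3).tolist()) for d in mark_of(c,t) if np.hypot(d["at"][0]-.605,d["at"][1]+.014)<.12])
```

```text
[0.6811282  0.01893024 0.05728434] [-0.15033783 -0.76930736 -0.03786962] [-0.0257854   0.03396716  0.0169227 ]
scene stub_end [(0.81, [0.699, -0.017, 0.04])]
scene window [(0.69, [0.554, -0.015, 0.045])]
scene housing [(0.74, [0.609, -0.016, 0.017])]
side stub_end [(0.7, [0.696, -0.015, 0.039]), (0.26, [0.605, -0.012, 0.015])]
side window [(0.87, [0.549, -0.018, 0.047])]
side housing [(0.78, [0.605, -0.014, 0.017]), (0.41, [0.638, -0.063, 0.022])]
```

Run:
```python
from workcell import camera
import cv2,numpy as np
a=camera("scene")["image"];b=camera("wrist")["image"]
cv2.imwrite("pics/st3.png",np.hstack([cv2.resize(a[180:300,190:310],(400,400),interpolation=cv2.INTER_CUBIC),cv2.resize(b[:,:],(400,300))[0:300].repeat(1,0) if 0 else cv2.resize(b,(400,400))])[...,::-1])
```

```text
(no output)
```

View pics/st3.png

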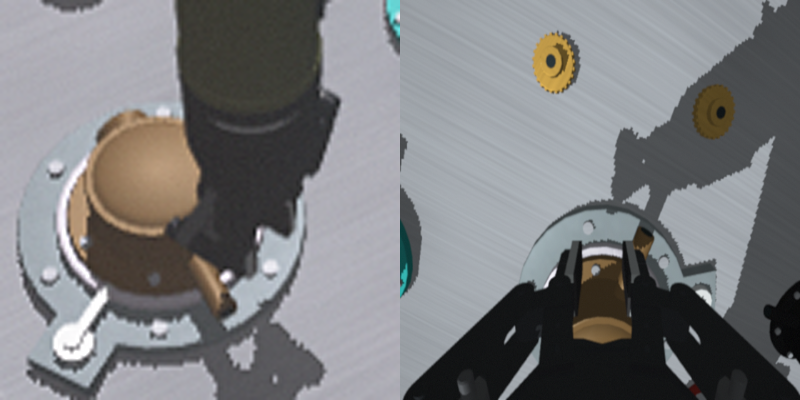

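The stub did not move: the fingertips passed over it at (210,280) in the left half of the picture. The tips end higher than I assumed, so I'll calibrate the tip height from the wrist view.

Run:
```python
from workcell import camera,sensors
import cv2,numpy as np
from scipy.spatial.transform import Rotation as R
c=camera("wrist");o=sensors.get_obs()
K=np.array([[c["fx"],0,c["cx"]],[0,c["fy"],c["cy"]],[0,0,1]]);Ti=np.linalg.inv(c["T"])
Rt=R.from_rotvec(o["ee_rot"]).as_matrix();p=np.array(o["position"])
im=cv2.resize(c["image"][200:420,190:380],None,fx=3,fy=2.7,interpolation=cv2.INTER_CUBIC)[...,::-1].copy()
for e,col in zip([-.005,.0,.005,.010,.015,.020,.025],[(255,0,255),(0,0,255),(0,128,255),(0,255,255),(0,255,0),(255,255,0),(255,0,0)]):
    for x in (-.011,.011):
      for y in (-.015,.015):
        w=Rt@[x,y,e]+p
        uv,_=cv2.projectPoints(w[None],cv2.Rodrigues(Ti[:3,:3])[0],Ti[:3,3],K,np.array(c["D"],float))
        u,v=uv[0,0]; cv2.circle(im,(int((u-190)*3),int((v-200)*2.7)),3,col,-1)
        print(e,x,y,u.round(),v.round()) if x>0 else 0
cv2.imwrite("pics/tip.png",im)
```

```text
-0.005 0.011 -0.015 256.0 250.0
-0.005 0.011 0.015 313.0 250.0
0.0 0.011 -0.015 256.0 246.0
0.0 0.011 0.015 312.0 246.0
0.005 0.011 -0.015 257.0 242.0
0.005 0.011 0.015 311.0 242.0
0.01 0.011 -0.015 258.0 239.0
0.01 0.011 0.015 310.0 239.0
0.015 0.011 -0.015 258.0 236.0
0.015 0.011 0.015 310.0 236.0
0.02 0.011 -0.015 259.0 232.0
0.02 0.011 0.015 309.0 232.0
0.025 0.011 -0.015 260.0 229.0
0.025 0.011 0.015 308.0 229.0
```

View pics/tip.png

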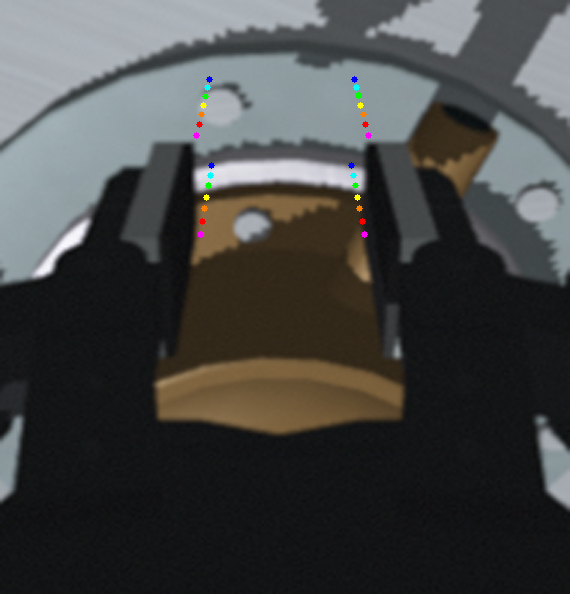

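The picture confirms the right finger lies over the stub, at crop pixels (360,260) to (470,120). I'll measure the real tip height by touching bare bench just outside the seat.

>>> arm_command --translation '[[0.043,0,0],[0.043,0,0],[0,0,0.02],[0,0,0.02],[0,0,0.01],[0,0,0]]' --dr '[[0,0,0],[0,0,0],[0,0,0],[0,0,0],[0,0,0],[0,0,0]]' --claw '[0.3,0.3,0.3,0.3,0.3,0.3]'

```text
time_s: 8.65
position: [0.7187, 0.035, 0.0303]
ee_rot: [3.075, 0.641, -0.006]
contact_force: [0.6, -0.2, 0.8]
gripper_width: 0.03
gripper_force: 0.0
```

>>> arm_command --translation '[[0,0,0.004],[0,0,0.004],[0,0,0.004]]' --dr '[[0,0,0],[0,0,0],[0,0,0]]' --claw '[0.3,0.3,0.3]'

```text
time_s: 8.95
position: [0.7208, 0.0358, 0.0266]
ee_rot: [3.075, 0.642, 0.001]
contact_force: [-0.2, -0.0, -0.3]
gripper_width: 0.0301
gripper_force: 0.0
```

>>> arm_command --translation '[[0,0,0.004],[0,0,0.004],[0,0,0]]' --dr '[[0,0,0],[0,0,0],[0,0,0]]' --claw '[0.3,0.3,0.3]'

```text
time_s: 9.25
position: [0.7203, 0.036, 0.0218]
ee_rot: [-3.075, -0.643, 0.001]
contact_force: [0.7, 0.3, 0.1]
gripper_width: 0.0299
gripper_force: 0.0
```

>>> arm_command --translation '[[0,0,0.004],[0,0,0.004],[0,0,0]]' --dr '[[0,0,0],[0,0,0],[0,0,0]]' --claw '[0.3,0.3,0.3]'

```text
time_s: 9.55
position: [0.7203, 0.0359, 0.0178]
ee_rot: [-3.075, -0.643, 0.001]
contact_force: [1.1, 0.0, -0.8]
gripper_width: 0.0297
gripper_force: 0.0
```

>>> arm_command --translation '[[0,0,0.004],[0,0,0.004],[0,0,0]]' --dr '[[0,0,0],[0,0,0],[0,0,0]]' --claw '[0.3,0.3,0.3]'

```text
time_s: 9.85
position: [0.7203, 0.0359, 0.0138]
ee_rot: [-3.075, -0.643, 0.001]
contact_force: [0.1, -0.2, 0.0]
gripper_width: 0.0302
gripper_force: 0.0
```

>>> arm_command --translation '[[0,0,0.004],[0,0,0.002],[0,0,0]]' --dr '[[0,0,0],[0,0,0],[0,0,0]]' --claw '[0.3,0.3,0.3]'

```text
time_s: 10.15
position: [0.7204, 0.0359, 0.011]
ee_rot: [3.075, 0.642, -0.0]
contact_force: [0.3, -0.6, -0.4]
gripper_width: 0.0298
gripper_force: 0.0
```

>>> arm_command --translation '[[0,0,0.004],[0,0,0.002],[0,0,0]]' --dr '[[0,0,0],[0,0,0],[0,0,0]]' --claw '[0.3,0.3,0.3]'

```text
time_s: 10.45
position: [0.7204, 0.036, 0.0079]
ee_rot: [-3.075, -0.643, 0.001]
contact_force: [0.2, 0.1, -0.7]
gripper_width: 0.0301
gripper_force: 0.0
```

>>> arm_command --translation '[[0,0,0.004],[0,0,0]]' --dr '[[0,0,0],[0,0,0]]' --claw '[0.3,0.3]'

```text
time_s: 10.65
position: [0.7204, 0.0359, 0.0059]
ee_rot: [-3.075, -0.643, 0.001]
contact_force: [0.6, -0.6, -0.2]
gripper_width: 0.0299
gripper_force: 0.0
```

View pics/st4.png

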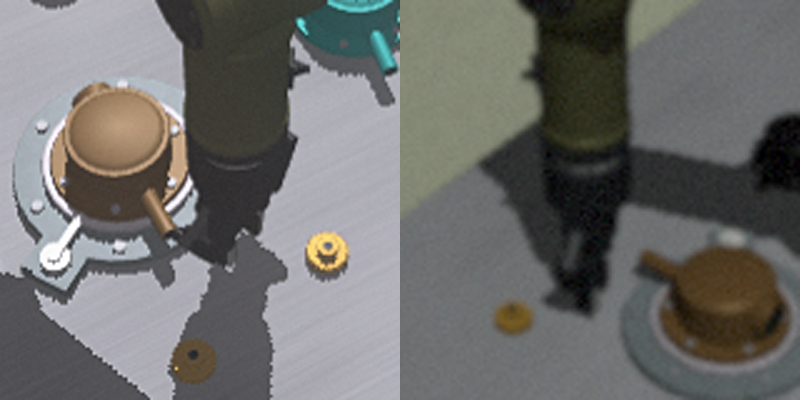

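The tips look near the bench but not on it, which agrees with the wrist estimate that they end behind the TCP. I'll keep going down gently.

>>> arm_command --translation '[[0,0,0.004],[0,0,0.002],[0,0,0]]' --dr '[[0,0,0],[0,0,0],[0,0,0]]' --claw '[0.3,0.3,0.3]'

```text
time_s: 11.05
position: [0.7204, 0.0359, 0.0029]
ee_rot: [3.075, 0.643, -0.001]
contact_force: [0.4, 0.1, 0.0]
gripper_width: 0.03
gripper_force: 0.0
```

>>> arm_command --translation '[[0,0,0.004],[0,0,0]]' --dr '[[0,0,0],[0,0,0]]' --claw '[0.3,0.3]'

```text
time_s: 11.25
position: [0.7204, 0.0359, 0.0009]
ee_rot: [3.075, 0.642, -0.001]
contact_force: [0.6, -0.1, -0.6]
gripper_width: 0.0299
gripper_force: 0.0
```

>>> arm_command --translation '[[0,0,0.004],[0,0,0]]' --dr '[[0,0,0],[0,0,0]]' --claw '[0.3,0.3]'

```text
time_s: 11.45
position: [0.7204, 0.0359, -0.0011]
ee_rot: [-3.075, -0.642, 0.001]
contact_force: [0.7, 0.6, 0.6]
gripper_width: 0.03
gripper_force: 0.0
```

>>> arm_command --translation '[[0,0,0.004],[0,0,0]]' --dr '[[0,0,0],[0,0,0]]' --claw '[0.3,0.3]'

```text
time_s: 11.65
position: [0.7204, 0.0359, -0.0031]
ee_rot: [-3.075, -0.642, 0.001]
contact_force: [-0.6, -0.8, -0.5]
gripper_width: 0.0295
gripper_force: 0.0
```

>>> arm_command --translation '[[0,0,0.004],[0,0,0]]' --dr '[[0,0,0],[0,0,0]]' --claw '[0.3,0.3]'

```text
time_s: 11.85
position: [0.7207, 0.036, -0.0033]
ee_rot: [-3.075, -0.642, -0.0]
contact_force: [-2.2, -0.6, 6.6]
gripper_width: 0.0299
gripper_force: 3.1
```

>>> arm_command --translation '[[0,0,0.004],[0,0,0]]' --dr '[[0,0,0],[0,0,0]]' --claw '[0.3,0.3]'

```text
time_s: 12.05
position: [0.7207, 0.0359, -0.0034]
ee_rot: [-3.075, -0.642, 0.0]
contact_force: [-7.2, -0.5, 14.2]
gripper_width: 0.0299
gripper_force: 7.5
```

The tips touch the bench at TCP z = -3.3 mm, so tip z = TCP z + 3.3 mm, and the stiffness is about 4 N/mm. Now I'll raise, go back over the stub and straddle it lower, at 87 mm radius.

>>> arm_command --translation '[[0,0,-0.07],[0,0,-0.064],[-0.023,0.0172,0],[-0.023,0.0172,0],[-0.023,0.0172,0],[-0.023,0.0172,0],[0,0,0],[0,0,0]]' --dr '[[0,0,0],[0,0,0],[0,0,0],[0,0,0],[0,0,0],[0,0,0],[0,0,1],[0,0,1]]' --claw '[0.3,0.3,0.3,0.3,0.3,0.3,0.3,0.3]'

```text
time_s: 12.85
position: [0.6908, -0.0162, 0.059]
ee_rot: [3.113, 0.418, -0.003]
contact_force: [0.3, 0.2, -0.3]
gripper_width: 0.0299
gripper_force: 0.0
```

>>> arm_command --translation '[[0,0,0],[0,0,0],[0,0,0],[0,0,0],[0,0,0]]' --dr '[[0,0,1],[0,0,1],[0,0,1],[0,0,0.9],[0,0,0]]' --claw '[0.3,0.3,0.3,0.3,0.3]'

```text
time_s: 13.35
position: [0.6911, -0.015, 0.0591]
ee_rot: [3.141, -0.002, -0.003]
contact_force: [0.3, -0.3, -0.7]
gripper_width: 0.0299
gripper_force: 0.0
```

>>> arm_command --translation '[[0,0,0.016],[0,0,0.016],[0,0,0.006],[0,0,0]]' --dr '[[0,0,0],[0,0,0],[0,0,0],[0,0,0]]' --claw '[0.3,0.3,0.3,0.3]'

```text
time_s: 13.75
position: [0.6913, -0.0141, 0.0398]
ee_rot: [3.142, 0.001, -0.003]
contact_force: [-0.5, 0.2, -0.0]
gripper_width: 0.03
gripper_force: 0.0
```

>>> arm_command --translation '[[0,0,0.008],[0,0,0.008],[0,0,0.008],[0,0,0]]' --dr '[[0,0,0],[0,0,0],[0,0,0],[0,0,0]]' --claw '[0.3,0.3,0.3,0.3]'

```text
time_s: 14.15
position: [0.6917, -0.014, 0.0284]
ee_rot: [3.142, 0.0, -0.002]
contact_force: [-0.5, 0.9, -0.2]
gripper_width: 0.03
gripper_force: 0.0
```

>>> arm_command --translation '[[0,-0.003,0],[0,-0.003,0],[0,-0.003,0],[0,-0.003,0],[0,-0.003,0],[0,-0.003,0]]' --dr '[[0,0,-0.25],[0,0,-0.25],[0,0,-0.25],[0,0,-0.25],[0,0,-0.25],[0,0,-0.25]]' --claw '[0.3,0.3,0.3,0.3,0.3,0.3]'

```text
time_s: 14.75
position: [0.6919, -0.0057, 0.0294]
ee_rot: [3.136, 0.166, 0.001]
contact_force: [-0.4, -1.1, 0.0]
gripper_width: 0.0295
gripper_force: 0.7
```

>>> arm_command --translation '[[0,-0.003,0.004],[-0.0001,-0.0046,0],[-0.0001,-0.0046,0],[-0.0001,-0.0046,0],[-0.0001,-0.0046,0],[-0.0001,-0.0046,0]]' --dr '[[0,0,-0.25],[0,0,-0.375],[0,0,-0.375],[0,0,-0.375],[0,0,-0.375],[0,0,-0.375]]' --claw '[0.3,0.3,0.3,0.3,0.3,0.3]'

```text
time_s: 15.35
position: [0.6897, 0.0079, 0.0273]
ee_rot: [3.116, 0.4, 0.001]
contact_force: [1.2, -2.6, -0.4]
gripper_width: 0.0299
gripper_force: 1.2
```

>>> arm_command --translation '[[-0.0001,-0.0061,0],[-0.0001,-0.0061,0],[-0.0001,-0.0061,0],[-0.0001,-0.0061,0],[-0.0001,-0.0061,0],[-0.0001,-0.0061,0],[-0.0001,-0.0061,0],[-0.0001,-0.0061,0]]' --dr '[[0,0,-0.5],[0,0,-0.5],[0,0,-0.5],[0,0,-0.5],[0,0,-0.5],[0,0,-0.5],[0,0,-0.5],[0,0,-0.5]]' --claw '[0.3,0.3,0.3,0.3,0.3,0.3,0.3,0.3]'

```text
time_s: 16.15
position: [0.6801, 0.0305, 0.0273]
ee_rot: [-3.03, -0.831, -0.0]
contact_force: [1.9, -1.2, 0.1]
gripper_width: 0.0298
gripper_force: 1.2
```

```bash
cat > st.py <<'E'
from workcell import camera,mark_of,sensors
import numpy as np
from scipy.spatial.transform import Rotation as R
C=np.array([.6045,-.0145])
o=sensors.get_obs();p=np.array(o["position"])[:2]-C
x=R.from_rotvec(o["ee_rot"]).as_matrix()[:,0]
print(o["time_s"],"tool pos ang",np.degrees(np.arctan2(p[1],p[0])).round(1),"r",np.hypot(*p).round(4),"rot",np.degrees(np.arctan2(x[1],x[0])).round(1),"F",np.round(o["contact_force"],1))
for c in ["scene","side"]:
    camera(c)
    for t in ["stub_end","window","housing"]:
        for d in mark_of(c,t):
            q=np.array(d["at"][:2])-C
            if np.hypot(*q)<.12 and d["p"]>.4: print(c,t,round(d["p"],2),np.round(d["at"],3).tolist(),np.degrees(np.arctan2(q[1],q[0])).round(1))
E
python3 st.py
```

```text
16.15 tool pos ang 30.8 r 0.088 rot 30.7 F [ 1.9 -1.2  0.1]
scene window 0.63 [0.553, -0.041, 0.049] -152.6
scene housing 0.88 [0.608, -0.016, 0.018] -25.9
side stub_end 0.57 [0.684, 0.029, 0.041] 28.8
side window 0.56 [0.557, -0.04, 0.046] -152.0
side housing 0.83 [0.606, -0.014, 0.013] 14.0
```

>>> arm_command --translation '[[-0.0002,-0.0076,0],[-0.0002,-0.0076,0],[-0.0002,-0.0076,0],[-0.0002,-0.0076,0],[-0.0002,-0.0076,0],[-0.0002,-0.0076,0],[-0.0002,-0.0076,0],[-0.0002,-0.0076,0]]' --dr '[[0,0,-0.625],[0,0,-0.625],[0,0,-0.625],[0,0,-0.625],[0,0,-0.625],[0,0,-0.625],[0,0,-0.625],[0,0,-0.625]]' --claw '[0.3,0.3,0.3,0.3,0.3,0.3,0.3,0.3]'

```text
time_s: 17.35
position: [0.6604, 0.053, 0.027]
ee_rot: [2.84, 1.342, 0.0]
contact_force: [1.7, -1.0, -0.7]
gripper_width: 0.03
gripper_force: 1.0
```

>>> arm_command --translation '[[-0.0002,-0.0076,0],[-0.0002,-0.0076,0],[-0.0002,-0.0076,0],[-0.0002,-0.0076,0],[-0.0002,-0.0076,0],[-0.0002,-0.0076,0],[-0.0002,-0.0076,0],[-0.0002,-0.0076,0]]' --dr '[[0,0,-0.625],[0,0,-0.625],[0,0,-0.625],[0,0,-0.625],[0,0,-0.625],[0,0,-0.625],[0,0,-0.625],[0,0,-0.625]]' --claw '[0.3,0.3,0.3,0.3,0.3,0.3,0.3,0.3]'

```text
time_s: 18.15
position: [0.6343, 0.0678, 0.0272]
ee_rot: [2.564, 1.815, 0.001]
contact_force: [2.1, -0.9, -1.8]
gripper_width: 0.0299
gripper_force: 1.1
```

```bash
python3 st.py
```

```text
18.15 tool pos ang 70.1 r 0.0876 rot 70.6 F [ 2.1 -0.9 -1.8]
scene stub_end 0.97 [0.644, 0.073, 0.042] 65.9
scene window 0.84 [0.582, -0.063, 0.049] -115.6
scene housing 0.6 [0.608, -0.017, 0.017] -31.0
scene housing 0.53 [0.635, -0.066, 0.017] -59.4
side stub_end 0.88 [0.641, 0.073, 0.04] 67.4
side window 0.75 [0.582, -0.063, 0.045] -114.9
side housing 0.85 [0.602, -0.016, 0.016] -151.7
```

Tracking well; the stub is at about 65.5° and the tool leads it by about 5°. Continuing to tool ≈ 110°.

>>> arm_command --translation '[[-0.0002,-0.0076,0],[-0.0002,-0.0076,0],[-0.0002,-0.0076,0],[-0.0002,-0.0076,0],[-0.0002,-0.0076,0],[-0.0002,-0.0076,0],[-0.0002,-0.0076,0],[-0.0002,-0.0076,0]]' --dr '[[0,0,-0.625],[0,0,-0.625],[0,0,-0.625],[0,0,-0.625],[0,0,-0.625],[0,0,-0.625],[0,0,-0.625],[0,0,-0.625]]' --claw '[0.3,0.3,0.3,0.3,0.3,0.3,0.3,0.3]'

```text
time_s: 19.35
position: [0.6049, 0.0729, 0.0275]
ee_rot: [2.209, 2.232, 0.002]
contact_force: [1.6, 0.7, -2.1]
gripper_width: 0.0298
gripper_force: 1.1
```

>>> arm_command --translation '[[-0.0002,-0.0076,0],[-0.0002,-0.0076,0],[-0.0002,-0.0076,0],[-0.0002,-0.0076,0],[-0.0002,-0.0076,0],[-0.0002,-0.0076,0],[-0.0002,-0.0076,0],[-0.0002,-0.0076,0]]' --dr '[[0,0,-0.625],[0,0,-0.625],[0,0,-0.625],[0,0,-0.625],[0,0,-0.625],[0,0,-0.625],[0,0,-0.625],[0,0,-0.625]]' --claw '[0.3,0.3,0.3,0.3,0.3,0.3,0.3,0.3]'

```text
time_s: 20.15
position: [0.5751, 0.0675, 0.0275]
ee_rot: [1.788, 2.582, 0.003]
contact_force: [1.4, 1.2, -1.0]
gripper_width: 0.0296
gripper_force: 1.1
```

```bash
python3 st.py
```

```text
20.15 tool pos ang 109.7 r 0.0871 rot 110.6 F [ 1.4  1.2 -1. ]
scene stub_end 0.56 [0.578, 0.078, 0.04] 105.9
scene window 0.61 [0.616, -0.066, 0.047] -77.7
scene housing 0.58 [0.609, -0.014, 0.018] 4.7
side stub_end 0.7 [0.577, 0.075, 0.039] 107.2
side window 0.61 [0.618, -0.066, 0.045] -75.8
side housing 0.78 [0.602, -0.016, 0.015] -155.4
```

Slow search now, checking force after each few millimetres.

>>> arm_command --translation '[[0,-0.0024,0],[0,-0.0024,0],[0,-0.0024,0],[0,-0.0024,0]]' --dr '[[0,0,-0.2],[0,0,-0.2],[0,0,-0.2],[0,0,-0.2]]' --claw '[0.3,0.3,0.3,0.3]'

```text
time_s: 20.95
position: [0.5699, 0.0654, 0.0273]
ee_rot: [1.716, 2.631, 0.0]
contact_force: [0.8, 1.9, -0.9]
gripper_width: 0.0297
gripper_force: 0.9
```

>>> arm_command --translation '[[0,-0.0024,0],[0,-0.0024,0],[0,-0.0024,0],[0,-0.0024,0]]' --dr '[[0,0,-0.2],[0,0,-0.2],[0,0,-0.2],[0,0,-0.2]]' --claw '[0.3,0.3,0.3,0.3]'

```text
time_s: 21.35
position: [0.5655, 0.0634, 0.0273]
ee_rot: [1.642, 2.678, 0.0]
contact_force: [1.5, 1.5, -1.1]
gripper_width: 0.03
gripper_force: 1.0
```

>>> arm_command --translation '[[0,-0.0024,0],[0,-0.0024,0],[0,-0.0024,0]]' --dr '[[0,0,-0.2],[0,0,-0.2],[0,0,-0.2]]' --claw '[0.3,0.3,0.3]'

```text
time_s: 21.65
position: [0.5623, 0.0616, 0.0273]
ee_rot: [1.586, 2.712, 0.0]
contact_force: [1.1, 2.3, -1.1]
gripper_width: 0.0297
gripper_force: 1.0
```

>>> arm_command --translation '[[0,-0.0024,0],[0,-0.0024,0],[0,-0.0024,0]]' --dr '[[0,0,-0.2],[0,0,-0.2],[0,0,-0.2]]' --claw '[0.3,0.3,0.3]'

```text
time_s: 21.95
position: [0.5592, 0.0598, 0.0273]
ee_rot: [1.529, 2.744, 0.0]
contact_force: [1.7, 1.6, -0.1]
gripper_width: 0.03
gripper_force: 1.0
```

>>> arm_command --translation '[[0,-0.0024,0],[0,-0.0024,0],[0,-0.0024,0]]' --dr '[[0,0,-0.2],[0,0,-0.2],[0,0,-0.2]]' --claw '[0.3,0.3,0.3]'

```text
time_s: 22.25
position: [0.5562, 0.0579, 0.0272]
ee_rot: [1.471, 2.776, 0.0]
contact_force: [-0.1, 1.4, -0.9]
gripper_width: 0.0299
gripper_force: 1.0
```

>>> arm_command --translation '[[0,-0.0024,0],[0,-0.0024,0],[0,-0.0024,0]]' --dr '[[0,0,-0.2],[0,0,-0.2],[0,0,-0.2]]' --claw '[0.3,0.3,0.3]'

```text
time_s: 22.55
position: [0.5532, 0.0559, 0.0273]
ee_rot: [1.412, 2.806, 0.0]
contact_force: [1.2, 2.4, -0.1]
gripper_width: 0.0297
gripper_force: 1.1
```

>>> arm_command --translation '[[0,-0.0024,0],[0,-0.0024,0],[0,-0.0024,0]]' --dr '[[0,0,-0.2],[0,0,-0.2],[0,0,-0.2]]' --claw '[0.3,0.3,0.3]'

```text
time_s: 22.85
position: [0.5503, 0.0538, 0.0272]
ee_rot: [-1.353, -2.835, -0.0]
contact_force: [0.2, 1.8, 0.1]
gripper_width: 0.0301
gripper_force: 1.1
```

>>> arm_command --translation '[[0,-0.0024,0],[0,-0.0024,0],[0,-0.0024,0]]' --dr '[[0,0,-0.2],[0,0,-0.2],[0,0,-0.2]]' --claw '[0.3,0.3,0.3]'

```text
time_s: 23.15
position: [0.5475, 0.0515, 0.0272]
ee_rot: [-1.293, -2.863, -0.0]
contact_force: [0.8, 2.4, -0.9]
gripper_width: 0.0298
gripper_force: 1.1
```

>>> arm_command --translation '[[0,-0.0024,0],[0,-0.0024,0],[0,-0.0024,0]]' --dr '[[0,0,-0.2],[0,0,-0.2],[0,0,-0.2]]' --claw '[0.3,0.3,0.3]'

```text
time_s: 23.45
position: [0.5453, 0.0489, 0.0274]
ee_rot: [1.233, 2.889, 0.001]
contact_force: [2.6, 1.4, -0.7]
gripper_width: 0.0299
gripper_force: 1.4
```

```bash
python3 st.py
```

```text
23.45 tool pos ang 133.0 r 0.0867 rot 133.8 F [ 2.6  1.4 -0.7]
scene stub_end 0.97 [0.541, 0.06, 0.038] 130.7
scene stub_end 0.61 [0.636, -0.065, 0.018] -57.5
scene window 0.6 [0.633, -0.054, 0.046] -54.6
scene housing 0.79 [0.61, -0.014, 0.013] 5.7
side stub_end 0.83 [0.537, 0.06, 0.037] 132.1
side window 0.68 [0.638, -0.056, 0.044] -51.0
side housing 0.81 [0.602, -0.016, 0.014] -153.4
```

>>> arm_command --translation '[[0,-0.002,0],[0,-0.002,0],[0,0,0]]' --dr '[[0,0,-0.15],[0,0,-0.15],[0,0,0]]' --claw '[0.3,0.3,0.3]'

```text
time_s: 24.15
position: [0.5433, 0.0474, 0.0273]
ee_rot: [-1.204, -2.901, 0.001]
contact_force: [1.3, 0.4, 0.7]
gripper_width: 0.0299
gripper_force: 0.5
```

>>> arm_command --translation '[[0,-0.002,0],[0,-0.002,0]]' --dr '[[0,0,-0.15],[0,0,-0.15]]' --claw '[0.3,0.3]'

```text
time_s: 24.35
position: [0.5421, 0.0462, 0.0273]
ee_rot: [1.173, 2.914, 0.0]
contact_force: [2.1, 1.1, 1.1]
gripper_width: 0.0296
gripper_force: 1.0
```

>>> arm_command --translation '[[0,-0.002,0],[0,-0.002,0]]' --dr '[[0,0,-0.15],[0,0,-0.15]]' --claw '[0.3,0.3]'

```text
time_s: 24.55
position: [0.5408, 0.0449, 0.0273]
ee_rot: [1.142, 2.926, 0.001]
contact_force: [2.0, 1.5, -0.3]
gripper_width: 0.0301
gripper_force: 1.2
```

>>> arm_command --translation '[[0,-0.002,0],[0,-0.002,0]]' --dr '[[0,0,-0.15],[0,0,-0.15]]' --claw '[0.3,0.3]'

```text
time_s: 24.75
position: [0.54, 0.0439, 0.0274]
ee_rot: [1.111, 2.937, 0.002]
contact_force: [4.4, 3.0, -1.0]
gripper_width: 0.03
gripper_force: 2.6
```

>>> arm_command --translation '[[0,-0.002,0],[0,-0.002,0],[0,0,0]]' --dr '[[0,0,-0.15],[0,0,-0.15],[0,0,0]]' --claw '[0.3,0.3,0.3]'

```text
time_s: 25.05
position: [0.5399, 0.0434, 0.0276]
ee_rot: [1.079, 2.947, 0.006]
contact_force: [6.1, 4.6, -3.8]
gripper_width: 0.0301
gripper_force: 4.0
```

```bash
python3 st.py
```

```text
25.05 tool pos ang 138.2 r 0.0867 rot 139.8 F [ 6.1  4.6 -3.8]
scene stub_end 0.82 [0.536, 0.054, 0.033] 135.2
scene housing 0.76 [0.61, -0.013, 0.014] 12.5
side stub_end 0.66 [0.535, 0.054, 0.037] 135.3
side window 0.54 [0.643, -0.053, 0.043] -45.2
side housing 0.85 [0.602, -0.014, 0.012] 167.0
```

Force is rising and motion has stalled, and the stub now reads about 35 mm high (it was about 40). One more small push to confirm the hard stop.

>>> arm_command --translation '[[0,-0.002,0],[0,-0.002,0],[0,0,0]]' --dr '[[0,0,0],[0,0,0],[0,0,0]]' --claw '[0.3,0.3,0.3]'

```text
time_s: 25.75
position: [0.5396, 0.043, 0.0278]
ee_rot: [1.078, 2.946, 0.009]
contact_force: [9.4, 6.7, -5.7]
gripper_width: 0.0299
gripper_force: 5.5
```

Hard stop confirmed at about 13 N. Backing off to the middle of the gap, then straight up.

>>> arm_command --translation '[[0,0.006,0],[0,0.006,0],[0,0.008,0],[0,0,0],[0,0,0]]' --dr '[[0,0,0],[0,0,0],[0,0,0],[0,0,0],[0,0,0]]' --claw '[0.3,0.3,0.3,0.3,0.3]'

```text
time_s: 26.25
position: [0.5426, 0.0474, 0.0269]
ee_rot: [-1.082, -2.948, 0.002]
contact_force: [0.1, 0.9, -0.2]
gripper_width: 0.0299
gripper_force: 0.0
```

```bash
python3 st.py
```

```text
26.25 tool pos ang 135.0 r 0.0876 rot 139.7 F [ 0.1  0.9 -0.2]
scene stub_end 0.87 [0.539, 0.055, 0.037] 133.5
scene window 0.97 [0.639, -0.053, 0.042] -48.6
scene housing 0.77 [0.606, -0.014, 0.014] 11.3
side stub_end 0.6 [0.535, 0.053, 0.038] 135.8
side window 0.5 [0.641, -0.056, 0.041] -49.1
side housing 0.83 [0.607, -0.014, 0.014] 4.8
```

Window height is now about 41.5 mm (was about 46), consistent with home. Quick gentle check from the other side that the studs have caught.

>>> arm_command --translation '[[0,0.004,0],[0,0.004,0],[0,0.003,0],[0,0.003,0],[0,0.002,0],[0,0,0]]' --dr '[[0,0,0.25],[0,0,0.25],[0,0,0.2],[0,0,0.2],[0,0,0.2],[0,0,0]]' --claw '[0.3,0.3,0.3,0.3,0.3,0.3]'

```text
time_s: 27.25
position: [0.5487, 0.0539, 0.0272]
ee_rot: [1.195, 2.905, -0.0]
contact_force: [0.6, 0.4, 0.1]
gripper_width: 0.0299
gripper_force: 0.0
```

>>> arm_command --translation '[[0,0.002,0],[0,0.002,0],[0,0,0]]' --dr '[[0,0,0.15],[0,0,0.15],[0,0,0]]' --claw '[0.3,0.3,0.3]'

```text
time_s: 27.55
position: [0.5498, 0.0548, 0.0271]
ee_rot: [-1.226, -2.892, 0.001]
contact_force: [-0.7, -1.1, -0.1]
gripper_width: 0.0297
gripper_force: 0.9
```

>>> arm_command --translation '[[0,0.002,0],[0,0.002,0],[0,0,0]]' --dr '[[0,0,0.15],[0,0,0.15],[0,0,0]]' --claw '[0.3,0.3,0.3]'

```text
time_s: 27.85
position: [0.5516, 0.0566, 0.0272]
ee_rot: [1.256, 2.879, -0.0]
contact_force: [-0.9, -1.1, 0.4]
gripper_width: 0.0303
gripper_force: 0.6
```

>>> arm_command --translation '[[0,0.002,0],[0,0.002,0],[0,0,0]]' --dr '[[0,0,0.15],[0,0,0.15],[0,0,0]]' --claw '[0.3,0.3,0.3]'

```text
time_s: 28.15
position: [0.5529, 0.0576, 0.0272]
ee_rot: [1.286, 2.866, -0.001]
contact_force: [-1.3, -2.9, 0.2]
gripper_width: 0.0298
gripper_force: 1.3
```

>>> arm_command --translation '[[0,0.002,0],[0,0.002,0],[0,0,0]]' --dr '[[0,0,0.15],[0,0,0.15],[0,0,0]]' --claw '[0.3,0.3,0.3]'

```text
time_s: 28.45
position: [0.5543, 0.0586, 0.0272]
ee_rot: [1.316, 2.853, -0.001]
contact_force: [-1.7, -4.8, 0.4]
gripper_width: 0.0303
gripper_force: 2.0
```

>>> arm_command --translation '[[0,0.002,0],[0,0.002,0],[0,0,0]]' --dr '[[0,0,0],[0,0,0],[0,0,0]]' --claw '[0.3,0.3,0.3]'

```text
time_s: 28.75
position: [0.555, 0.059, 0.0271]
ee_rot: [-1.316, -2.851, 0.005]
contact_force: [-3.4, -5.6, 3.0]
gripper_width: 0.0298
gripper_force: 3.4
```

```bash
python3 st.py
```

```text
28.75 tool pos ang 123.9 r 0.0886 rot 130.5 F [-3.4 -5.6  3. ]
scene stub_end 0.75 [0.542, 0.058, 0.036] 130.8
scene housing 0.95 [0.609, -0.01, 0.014] 41.9
side stub_end 0.47 [0.541, 0.06, 0.034] 130.5
side housing 0.74 [0.605, -0.013, 0.012] 82.9
```

Blocked on both sides with about 4° of play, so the studs are in the holes. Releasing: centre the gap, then straight up.

>>> arm_command --translation '[[0,-0.006,0],[0,-0.006,0],[0,-0.005,0],[0,0,0]]' --dr '[[0,0,0],[0,0,0],[0,0,0],[0,0,0]]' --claw '[0.3,0.3,0.3,0.3]'

```text
time_s: 29.55
position: [0.5495, 0.0556, 0.0274]
ee_rot: [1.315, 2.853, 0.001]
contact_force: [-0.8, -0.5, -0.2]
gripper_width: 0.0299
gripper_force: 0.0
```

>>> arm_command --translation '[[0,0,-0.02],[0,0,-0.04],[0,0,-0.06],[0,0,-0.08],[0,0,-0.08],[0,0,-0.06],[0,0,0]]' --dr '[[0,0,0],[0,0,0],[0,0,0],[0,0,0],[0,0,0],[0,0,0],[0,0,0]]' --claw '[0.3,0.3,0.3,0.3,0.3,0.3,0.3]'

```text
time_s: 30.25
position: [0.5527, 0.056, 0.2035]
ee_rot: [1.311, 2.845, 0.008]
contact_force: [0.8, 0.0, -0.1]
gripper_width: 0.0297
gripper_force: 0.0
```

```bash
python3 st.py
python3 - <<'E'
from workcell import camera
import cv2,numpy as np
a=camera("scene")["image"];b=camera("side")["image"]
f=lambda i:cv2.resize(i,(400,400),interpolation=cv2.INTER_CUBIC)
cv2.imwrite("pics/end.png",np.hstack([f(a[190:350,140:300]),f(b[120:220,240:340])])[...,::-1])
E
```

```text
30.25 tool pos ang 126.3 r 0.0875 rot 130.5 F [ 0.8  0.  -0.1]
scene stub_end 0.73 [0.541, 0.058, 0.039] 131.1
scene window 0.97 [0.637, -0.056, 0.044] -51.5
scene housing 0.8 [0.61, -0.01, 0.012] 44.4
side stub_end 0.9 [0.541, 0.062, 0.036] 129.8
side window 0.96 [0.636, -0.056, 0.041] -53.3
side housing 0.62 [0.603, -0.014, 0.012] 162.5
```

View pics/end.png

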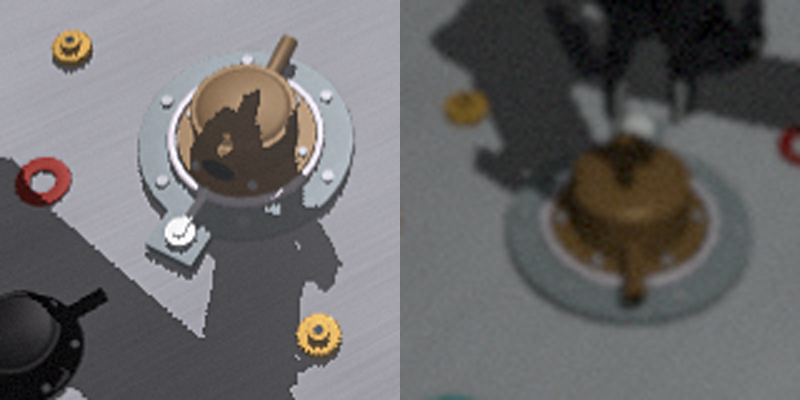

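The window at (215,170) faces the pointer, the flange sits level in the collar, and the wheels and washer have not moved. Housing z reads 12 mm, which is home.

```bash
python3 -c "
from workcell import ticket
print(ticket.sign_off())"
```

```text
the job is handed in; nothing more can be done
None
```

I turned the bronze housing until its window faced the chrome pointer and it dropped home, blocked both ways with about 4° of play. Peak measured force on it was about 13 N, the gripper is clear, and the job was handed in at about 30 s on the robot's clock; no verdict was returned.

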